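Wind the pickle press down one turn past its slack

ROBOT

A 6-joint arm with a two-finger parallel gripper is mounted at the origin on the work surface. World frame = base frame: x ahead of the robot, y to its left, z up, the work surface at z = 0. Lengths are in m, angles in degrees, forces in N, time in s.
With the tool pointing down it reaches from about 0.4 to 0.825 m from the base axis. Payload 7 kg.
Tool frame: the origin (TCP) lies at the very end of the fingers, on their centre line; the grasp point (between the pads) lies 19 mm behind it; z points along the fingers, y is the line along which they close (so a half turn about z gives the same grasp; the last joint's range is limited). The gripper opens to 88 mm and grips with 3 to 60 N. Pads are 19 mm wide; open, the fingers measure 130 mm over their backs; the gripper's body (78 mm by 193 mm) begins 47 mm behind the grasp point.
Start: joints at [90.476, 20.546, 0.682, 0, -70.136, -16.507], TCP at [0.186, 0.649, 0.227] pointing down, gripper open.
Joint ranges: [-176.03, 176.03], [-82.01, 121.73], [-58.28, 71.71], [-173.87, 95.51], [-174.79, -0.11], [-173.66, 173.66]. Speed limits (degrees/s): [136.94, 136.94, 172.46, 180, 180, 180].

INTERFACE

Orientations are given as [roll, pitch, yaw] about the fixed x, y, z axes, in that order (R = Rz(yaw) Ry(pitch) Rx(roll)).
In Python, from plant import r gives the robot as it stands. The module is installed in compiled form; this text tells all that it offers.
- The arm moves only by the tool jog_arm, never from a script. Its arguments are lists of equal length, an entry for each row: "travel": the shift along the tool's x, y, z each as a share of 50 cm, from -1 to 1, a list of three; "dr": the turn, a rotation vector about the tool's x, y, z each as a share of 360 degrees, from -1 to 1, a list of three; "claw": the opening, from 0 (shut) to 1 (fully open). A call has exactly 10 rows; each row is the pose to reach, as a shift and turn from the pose commanded when the call began, along the tool's axes at that moment, turning the shorter way round; what a row does not reach only later rows make up. A row lasts 1/8 s, in which the tool goes at most 62.5 mm and 10.7 degrees, less where a joint would pass 70% of its speed; a pose out of reach is approached as far as the arm can. A call with a number of a shift or a turn outside -1 to 1 is refused whole. A call with a gripper value outside its range is refused whole. The fingers move at their own pace and stop on an object; "newtons" is the grip in N (left out, the last holds). Time passes only in rows, so rows that repeat a pose let the fingers close, or fill a call up. It gives the time, the measured TCP pose, the force, the opening and the grip force at its end, in the units of the state.
- r.get_state(): the state, without advancing time (a new reading comes with each control period).
- r.capture(name): name is "scene" or "top"; returns a dict with "pixels" (420x560x3 uint8, red, green, blue), "range_z" (420x560 float32, m along the optical axis (not along the pixel's ray), 0 where there is no reading), "fx", "fy", "cx", "cy" (pixels), "position" and "attitude" of the camera in the world. Camera axes: x right, y up, looking along -z (the intrinsics and any distortion apply to the point x, -y, -z); pixel columns grow to the right and rows downward; lengths in m; the calibration is good to about 2 mm. A picture is of the moment at which its call begins.
- r.close_job(): hands the job in; it is judged then, once.
Trained networks look in the newest picture that a camera, given by its name, has taken for a name from the list of things; names that differ only in an ending like _2 or _b are one class to them, and where a whole thing is asked for, a point or a joint stands for the part that bears it (a point fixed in the world has none). Each returns a list of dicts, best first, with "conf" (0 to 1); they miss things now and then, are a little off and sometimes report something else, mostly with a low value. They report only what shows in the picture. A call takes as long as a camera call.
- r.boxes_of(name, camera): "extent" ([left, top, right, bottom] in pixels, round what is visible of it).
- r.regions_of(name, camera): "pixels" (420x560 bool, what is visible of it) and "extent" ([left, top, right, bottom] in pixels, round what is visible of it).
- r.tip_of(name, camera): "at" ([column, row] in pixels: a listed point, or the origin of a listed thing).
The state is a dict: "time_s": time; "joints": joint angles; "qd": joint speeds; "joint_torque": joint torques, N m; "tcp_pos": TCP position; "eef_rot": TCP orientation; "contact_force": force on the tool from outside, world axes, zero at the start; "moment": the same for the moment, N m; "gripper_width": finger opening in m; "gripper_force": force on a finger pad.
Only numpy, scipy, OpenCV 4.12 (cv2) and the standard library are available. Lean on these libraries where they do the work, as an engineer would, in place of code of your own. Each camera call takes 0.05 s, during which the arm holds its last target. There are 200 camera calls.

TASK

Gently slide the steel tub by its red handle fully home against the back stop under the press. Then turn the green handwheel clockwise (seen from above): first take up its slack, and from the point where it bites and the screw starts to turn, wind the plunger down by one full turn of the screw, no more and no less. Let go and leave everything else on the table where it is.

Things in the scene. Friction and masses are not known exactly. Their poses are not given: they have to be found in the camera images.
- press: fixed white portal frame (posts 236 mm apart, crossbar top 202 mm high) on a 310 x 290 x 12 mm base. Origin on the table under the screw's vertical axis; x is the direction in which the tub slides home, away from its handle; y along the crossbar, z up
- tub: open steel tub 170 (x) x 150 (y) x 90 mm high on a straight slide of the press base. Origin at the centre of its underside, 16 mm above the table, axes as the press's. Home is the hard stop at the slide's end, where its origin lies on the screw's axis; it starts 30 to 60 mm short of that (-x). The slide drags with about 4 N; more than 30 N of push on the tub damages it
- tub_handle (a point): middle of the tub's red handle: a horizontal bar of 12 mm diameter, 90 mm long, along y, 50 mm in front (-x) of the tub's front wall, 85 mm above the table, free above, below and in front; 135 mm in front of the tub's origin
- wheel_centre (a point): fixed point on the axis of the green handwheel and screw, 278 mm above the table, level with the crank knob's middle. Wheel 122 mm across, rim 240 mm above the table. Its worn dog clutch lets it turn almost freely through a slack before it bites and takes the screw along. Slack left clockwise: 0.6 to 3.6 rad, differs each run; anticlockwise too, and then the plunger rises
- crank_knob (a point): middle of the black crank knob on the wheel's rim: upright cylinder, 22 mm diameter, 44 mm tall (252 to 296 mm above the table), 55 mm from the wheel's axis. It spins freely on its pin, so the gripper can keep its yaw while the wheel goes round. Resistance at the knob: about 1 N in the slack, about 9 N, steady, once it turns the screw. The wheel stays where it is left
- plunger_foot (a point): centre of the underside of the white plunger disc (110 mm diameter) under the crossbar, on the screw's axis, 110 mm above the table at the start. One clockwise turn of the screw lowers it 6 mm. A white pointer on the screw's top, in the wheel's hub, turns with the screw, not with the wheel
- board: red cutting board 300 x 220 x 16 mm, origin under its centre; leave alone
- spoon: steel spoon lying on the board; leave alone
- bowl: steel bowl 120 mm across and 55 mm high on the board; leave alone
- bottle: amber bottle with a red cap, 60 mm diameter, 190 mm high, origin under its centre; leave alone
- jar: earthen-red jar with a white lid, 70 mm diameter, 90 mm high; leave alone
- gasket: black rubber ring 48 mm across, 8 mm high, on the press base's front left corner; leave alone
- weight: steel cylinder 40 mm diameter, 30 mm high, on the press base's front right corner; leave alone

How it is judged (in metres and radians):
On the way, in this order (a step that is already met when the one before it is completed fails the run):
1. the tub stands home against its stop (within 2.5 mm), the plunger not yet lowered (x of tub in the frame of press above -0.0025 m and distance of plunger_foot from where it was at the start of the episode below 0.0015 m), for 0.2 s.
2. the slack is taken up and the screw has begun to lower the plunger (z of plunger_foot in the frame of press below 0.1085 m).
At the end, for the whole second after the job is handed in: the tub is within 2.5 mm of its stop and at rest, and the plunger stands 6 mm (one turn of the screw) below its start, within 0.35 mm (about 20 degrees of turn) (x of tub in the frame of press above -0.0025 m and z of plunger_foot in the frame of press between 0.10365 and 0.10435 m and linear speed of tub below 0.005 m/s); the robot touches nothing.
It fails at once if the tub is pushed or pulled with more than 30 N (contact force between any of the fingers, the arm and tub above 30 N).
It fails at once if the plunger is lowered while the tub is not home (x of tub in the frame of press below -0.005 m and z of plunger_foot in the frame of press below 0.1085 m).
It fails at once if the plunger is wound down more than a turn and a quarter (z of plunger_foot in the frame of press below 0.1025 m).
It fails at once if a bystander is moved by more than 20 mm (distance of any of board, spoon, bowl, bottle, jar, gasket, weight from where it was at the start of the episode above 0.02 m).
It also fails if it takes over 72 s, if anything falls off the work surface, if the arm or the gripper's body presses on something with over 40 N, if the wrist force passes 120 N, or if a joint passes its speed limit or range.

## Working session

There is one attempt and no reset: what is moved stays moved. The work goes in short steps, Python scripts to look and compute and a tool call to move; the robot and the scene stay as the last step left them, time stands still between calls to the robot, and variables do not carry over. Pictures are saved under pics/ and viewed, at most 10 in all, crops included, and the job is handed in when it is done.

Besides the shell and the picture viewer there is one more tool, called after "Call:" in YAML: its name, and indented under it one key for each argument. jog_arm: Moves the arm, as the interface text tells. Its arguments: {"type":"object","properties":{"travel":{"type":"array"},"dr":{"type":"array"},"claw":{"type":"array"},"newtons":{"type":"number"}},"required":["travel","dr","claw"]}

```bash
mkdir -p pics; cat > h.py <<'E'
import numpy as np, cv2
from scipy.spatial.transform import Rotation as R
from plant import r
def att(c):
    a=np.array(c["attitude"],float)
    if a.shape==(3,3): return a
    if a.size==4: return R.from_quat(a).as_matrix()
    return R.from_euler('xyz',a,degrees=True).as_matrix()
def ray(c,u,v):
    d=np.array([(u-c["cx"])/c["fx"],-(v-c["cy"])/c["fy"],-1.])
    return np.array(c["position"]),att(c)@d
def at_z(c,u,v,z):
    p,d=ray(c,u,v); return p+d*(z-p[2])/d[2]
def at_depth(c,u,v,k=1):
    w=c["range_z"][int(v)-k:int(v)+k+1,int(u)-k:int(u)+k+1]; w=w[w>0]
    p,d=ray(c,u,v); return p+d*np.median(w) if w.size else None
E
python3 - <<'E'
from h import *
H=dict(tub_handle=.085,wheel_centre=.278,crank_knob=.278,plunger_foot=.11,tub=.016,press=0,bottle=0,jar=0,weight=0.012,gasket=.012,board=0)
for cam in("scene","top"):
    c=r.capture(cam); cv2.imwrite(f"pics/{cam}0.png",c["pixels"][:,:,::-1])
    print(cam,c["position"],c["attitude"],c["fx"],c["cx"],c["cy"],[k for k in c])
    for n,z in H.items():
        for t in r.tip_of(n,cam)[:2]:
            u,v=t["at"]; print(n,round(t["conf"],2),np.round(t["at"],1),np.round(at_z(c,u,v,z),4))
print(r.get_state())
E
```

```text
scene [1.20978872 0.86031175 1.13201692] [ 47.32853486   0.87677737 141.19592707] 466.8466493195598 276.7110177559582 216.53299494470824 ['pixels', 'range_z', 'fx', 'fy', 'cx', 'cy', 'position', 'attitude']
tub_handle 0.7 [273.6 200.3] [ 0.4671 -0.106   0.085 ]
tub_handle 0.31 [243.7 247.5] [0.6775 0.0099 0.085 ]
wheel_centre 0.9 [237.7 181.7] [ 0.6329 -0.0612  0.278 ]
wheel_centre 0.64 [364.2 306. ] [0.6737 0.4838 0.278 ]
crank_knob 0.42 [217.6 188.3] [ 0.6954 -0.0735  0.278 ]
plunger_foot 0.59 [242.  221.6] [ 0.6275 -0.0659  0.11  ]
tub 0.9 [249.5 238. ] [ 0.6015 -0.0695  0.016 ]
press 0.79 [244.2 247.9] [ 0.634  -0.0566  0.    ]
press 0.61 [204.7 189.7] [ 0.5707 -0.4022  0.    ]
bottle 0.76 [236.4 181.4] [ 0.4479 -0.366   0.    ]
jar 0.84 [202.9 188.7] [ 0.5728 -0.4118  0.    ]
gasket 0.5 [298.  240.5] [0.4811 0.0406 0.012 ]
board 0.85 [380.1 328.8] [0.5223 0.4442 0.    ]
top [0.3667385  0.04019044 1.2138603 ] [ 10.8970877   0.3737382 -89.2325815] 407.5145204102041 275.11462289540685 211.61171076421505 ['pixels', 'range_z', 'fx', 'fy', 'cx', 'cy', 'position', 'attitude']
tub_handl
[... 758 characters left out ...]
4429 0.    ]
{'time_s': 1.2, 'joints': array([ 9.04770912e+01,  2.05453788e+01,  6.80860389e-01, -1.81166778e-03,
       -7.01372326e+01, -1.65072802e+01]), 'qd': array([-0.03311403, -0.02604805, -0.03376049,  0.00870215, -0.0211226 ,
       -0.06159368]), 'joint_torque': array([ 3.82008620e-04, -5.82407534e+01,  2.93302506e+01,  7.00279266e+00,
        1.24388456e-02, -2.16559869e-05]), 'tcp_pos': array([0.18639362, 0.64870713, 0.22655827]), 'eef_rot': array([ 1.79997837e+02,  1.13611974e-03, -1.60308046e+01]), 'contact_force': array([ 0.95719308,  0.22322318, -0.51338906]), 'moment': array([ 0.00657279, -0.00572257, -0.04285218]), 'gripper_force': 0.0, 'gripper_width': 0.08748372875424466}
```

View pics/scene0.png

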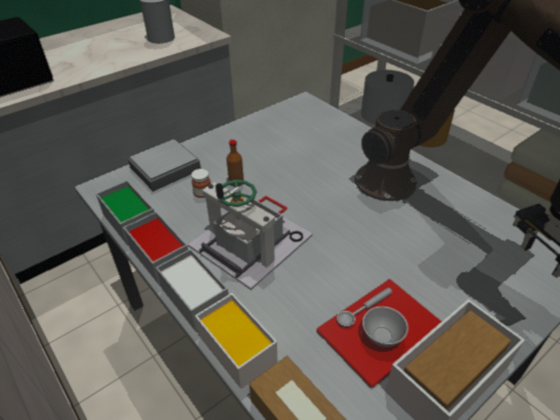

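View pics/top0.png

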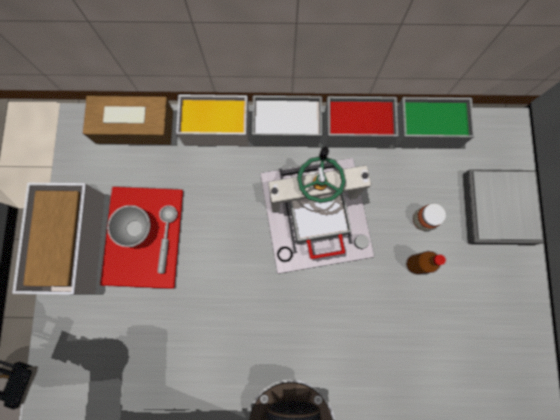

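The scene picture shows the press at about (245,235) with the tub's red handle at (272,205). In the top picture the wheel is at (321,178), the black knob at (324,152), the red handle at (326,247), the gasket at (285,254) and the weight at (361,241). The detections agree with this. Next I measure the press yaw from depth.

```bash
cat >> h.py <<'E'
def cloud(c):
    v,u=np.mgrid[0:420,0:560]; z=c["range_z"]
    d=np.stack([(u-c["cx"])/c["fx"],-(v-c["cy"])/c["fy"],-np.ones(u.shape)],-1)*z[...,None]
    return d@att(c).T+np.array(c["position"])
E
python3 - <<'E'
from h import *
def rect(P,m,n):
    q=P[m][:,:2].astype(np.float32)
    if len(q)<5: print(n,len(q));return
    b=cv2.minAreaRect(q*1000); print(n,len(q),"ctr",np.round(b[0],1),"size",np.round(b[1],1),"ang",round(b[2],1),"med",np.round(np.median(P[m],0),4))
for cam in("scene","top"):
    c=r.capture(cam); P=cloud(c); I=c["pixels"].astype(int)
    near=(np.hypot(P[...,0]-.63,P[...,1]+.065)<.26)&(c["range_z"]>0)
    z=P[...,2]; Rr,G,B=I[...,0],I[...,1],I[...,2]
    print(cam)
    rect(P,near&(z>.19)&(z<.208)&(Rr>90)&(abs(Rr-G)<40),"crossbar")
    rect(P,near&(z>.007)&(z<.018),"base")
    red=(Rr>110)&(G<60)&(B<60)&near&(P[...,0]<.53)
    rect(P,red&(z>.07)&(z<.1),"red")
    rect(P,near&(z>.225)&(G>Rr+25),"green")
    rect(P,near&(z>.27)&(z<.31),"knob")
    s=4; x0,y0=((250,130) if cam=="top" else (180,160)); cr=c["pixels"][y0:y0+140,x0:x0+150,::-1]
    cv2.imwrite(f"pics/{cam}1.png",cv2.resize(cr,None,fx=s,fy=s,interpolation=2))
    for n in("tub_handle","wheel_centre","crank_knob"):
        print(n,[(round(t["conf"],2),np.round(at_z(c,*t["at"],.085 if n[0]=="t" else .278),4)) for t in r.tip_of(n,cam)[:2]])
E
```

```text
scene
crossbar 655 ctr [641.7 -62.4] size [ 59.9 261.5] ang 10.2 med [ 0.6393 -0.0068  0.2013]
base 2051 ctr [631.1 -30.8] size [343.5 431.6] ang 55.5 med [0.6773 0.0161 0.0117]
red 61 ctr [482.4 -88.3] size [32.8 99.9] ang 10.4 med [ 0.4745 -0.0879  0.0892]
green 237 ctr [635.1 -56.9] size [117.8  97.4] ang 53.9 med [ 0.6296 -0.0494  0.2437]
knob 79 ctr [696.1 -64.9] size [22.6 19.8] ang 23.2 med [ 0.6995 -0.0606  0.2896]
tub_handle [(0.56, array([ 0.464 , -0.0993,  0.085 ]))]
wheel_centre [(0.84, array([ 0.6323, -0.0651,  0.278 ])), (0.6, array([ 0.7288, -0.0866,  0.278 ]))]
crank_knob [(0.64, array([ 0.6314, -0.073 ,  0.278 ])), (0.47, array([ 0.693 , -0.0632,  0.278 ]))]
top
crossbar 1603 ctr [637.7 -64.2] size [ 56.7 260.4] ang 10.5 med [ 0.6363 -0.054   0.2016]
base 4061 ctr [645.3 -33.1] size [481.4 449.1] ang 1.2 med [ 0.5219 -0.0562  0.0118]
red 178 ctr [487.5 -92.1] size [52.6 99.5] ang 10.8 med [ 0.4714 -0.0855  0.0904]
green 537 ctr [636.5 -62.4] size [113.4 111.6] ang 10.1 med [ 0.6271 -0.0607  0.2443]
knob 90 ctr [692.5 -66.8] size [20.8 21.2] ang 15.2 med [ 0.6891 -0.0659  0.2942]
tub_handle [(0.97, array([ 0.4595, -0.0964,  0.085 ])), (0.57, array([ 0.6199, -0.0556,  0.085 ]))]
wheel_centre [(0.93, array([ 0.6375, -0.0535,  0.278 ]))]
crank_knob [(0.39, array([ 0.69 , -0.076,  0.278]))]
```

View pics/top1.png

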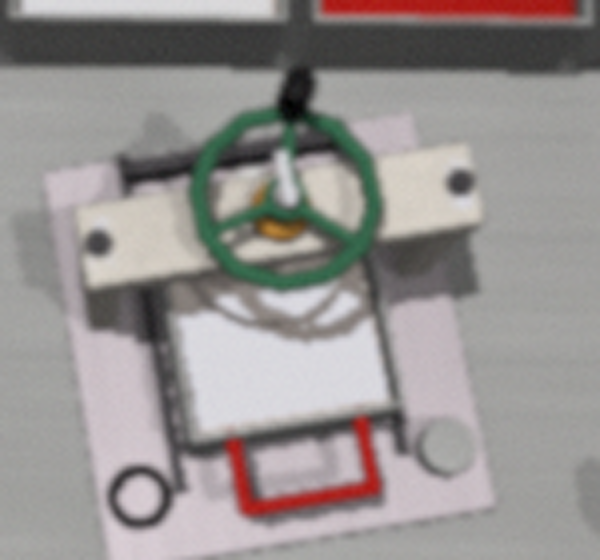

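Press yaw is 10.4°, with the wheel centre near (0.637,-0.063) and the handle near (0.463,-0.095), so the tub is about 42 mm short. The pointer starts towards the knob. I'll work out the approach move and check the pointer's height and angle.

```bash
cat >> h.py <<'E'
yaw=np.radians(10.4); X=np.array([np.cos(yaw),np.sin(yaw),0]); W=np.array([.637,-.063,0])
def rel(s,p,rot=None):
    Rm=R.from_euler('xyz',s["eef_rot"],degrees=True)
    t=Rm.inv().apply(np.array(p)-s["tcp_pos"])/.5
    d=(Rm.inv()*R.from_euler('xyz',rot,degrees=True)).as_rotvec()/(2*np.pi) if rot is not None else np.zeros(3)
    return np.round(t,4),np.round(d,4)
E
python3 - <<'E'
from h import *
s=r.get_state()
for p in([.45,.3,.25],[.43,-.101,.2],[.43,-.101,.07]): print(rel(s,p,[180,0,10.4]))
c=r.capture("top");P=cloud(c);I=c["pixels"].astype(int)
m=(np.hypot(P[...,0]-.637,P[...,1]+.063)<.045)&(P[...,2]>.23)
for v,u in np.argwhere(m):
    if I[v,u].min()>140: print(u,v,np.round(P[v,u],3),I[v,u])
E
```

```text
(array([ 0.6993,  0.5247, -0.0469]), array([-0.    ,  0.    , -0.0734]))
(array([0.8823, 1.3066, 0.0531]), array([-0.    ,  0.    , -0.0734]))
(array([0.8823, 1.3066, 0.3131]), array([-0.    ,  0.    , -0.0734]))
319 168 [ 0.661 -0.057  0.255] [161 159 163]
320 168 [ 0.662 -0.06   0.253] [178 181 184]
321 168 [ 0.661 -0.062  0.255] [159 170 166]
319 169 [ 0.658 -0.057  0.256] [178 176 179]
320 169 [ 0.659 -0.06   0.253] [198 199 202]
321 169 [ 0.658 -0.062  0.256] [179 186 183]
319 170 [ 0.657 -0.057  0.253] [184 182 187]
320 170 [ 0.656 -0.059  0.255] [202 203 207]
321 170 [ 0.655 -0.061  0.258] [186 192 193]
322 170 [ 0.655 -0.064  0.258] [146 159 153]
320 171 [ 0.653 -0.059  0.255] [205 204 207]
321 171 [ 0.653 -0.061  0.258] [195 199 200]
322 171 [ 0.653 -0.064  0.255] [160 170 166]
323 171 [ 0.658 -0.068  0.241] [145 148 146]
320 172 [ 0.651 -0.059  0.255] [204 203 207]
321 172 [ 0.651 -0.062  0.254] [203 203 207]
322 172 [ 0.651 -0.064  0.257] [171 174 176]
320 173 [ 0.649 -0.059  0.254] [196 196 198]
321 173 [ 0.648 -0.062  0.255] [202 203 207]
322 173 [ 0.649 -0.064  0.253] [
[... 1022 characters left out ...]
06   0.25 ] [174 172 174]
321 178 [ 0.634 -0.061  0.261] [200 198 202]
322 178 [ 0.636 -0.064  0.253] [208 206 212]
323 178 [ 0.636 -0.067  0.254] [191 191 194]
324 178 [ 0.637 -0.069  0.252] [152 157 157]
320 179 [ 0.634 -0.059  0.252] [161 160 161]
321 179 [ 0.633 -0.061  0.256] [188 186 189]
322 179 [ 0.633 -0.064  0.255] [202 202 206]
323 179 [ 0.634 -0.067  0.254] [187 186 191]
324 179 [ 0.634 -0.069  0.251] [144 150 148]
321 180 [ 0.631 -0.062  0.254] [170 168 172]
322 180 [ 0.631 -0.064  0.255] [183 184 187]
323 180 [ 0.629 -0.066  0.261] [166 166 170]
329 182 [ 0.63  -0.083  0.24 ] [152 157 145]
331 183 [ 0.627 -0.088  0.241] [166 170 158]
332 184 [ 0.624 -0.09   0.243] [149 154 142]
```

Call:
jog_arm:
  travel:
    - [0.35,0.26,-0.04]
    - [0.7,0.52,-0.04]
    - [0.7,0.52,-0.04]
    - [0.7,0.52,-0.04]
    - [0.7,0.52,-0.04]
    - [0.7,0.52,-0.04]
    - [0.74,0.7,-0.03]
    - [0.78,0.85,-0.02]
    - [0.8,0.98,0]
    - [0.8,0.98,0]
  dr:
    - [0,0,-0.0734]
    - [0,0,-0.0734]
    - [0,0,-0.0734]
    - [0,0,-0.0734]
    - [0,0,-0.0734]
    - [0,0,-0.0734]
    - [0,0,-0.0734]
    - [0,0,-0.0734]
    - [0,0,-0.0734]
    - [0,0,-0.0734]
  claw: [0,0,0,0,0,0,0,0,0,0]

```text
time_s: 2.9
tcp_pos: [0.4349, 0.1015, 0.2299]
eef_rot: [-180.0, -0.1, 10.4]
contact_force: [2.0, -0.2, -1.0]
gripper_width: 0.0008
gripper_force: 0.0
```

```bash
python3 - <<'E'
from h import *
s=r.get_state(); print(s)
for p in([.43,-.101,.2],[.43,-.101,.07]): print(rel(s,p,[180,0,10.4]))
E
```

```text
{'time_s': 2.9, 'joints': array([ 3.85807288e+01, -1.80352977e+00, -2.62940164e+01,  9.80764286e-03,
       -6.54534694e+01,  6.18272327e+01]), 'qd': array([-52.16588665, -12.61564219, -18.19017738,   0.16418621,
         5.69854777,  51.79044636]), 'joint_torque': array([  6.73406839, -25.59435904,  28.62337232,   6.36317879,
        -0.21631274,  -1.59818061]), 'tcp_pos': array([0.43494916, 0.10154743, 0.22990931]), 'eef_rot': array([-1.79981408e+02, -5.36179300e-02,  1.04120229e+01]), 'contact_force': array([ 1.96637662, -0.20271352, -0.99244123]), 'moment': array([-0.05039315, -0.22241714,  0.0636731 ]), 'gripper_force': 0.0, 'gripper_width': 0.0007860305490643357}
(array([-0.083 ,  0.3967,  0.0596]), array([-0.0001, -0.0001,  0.    ]))
(array([-0.0832,  0.3967,  0.3196]), array([-0.0001, -0.0001,  0.    ]))
```

Call:
jog_arm:
  travel:
    - [-0.083,0.38,0.06]
    - [-0.083,0.38,0.06]
    - [-0.083,0.38,0.06]
    - [-0.083,0.38,0.06]
    - [-0.083,0.38,0.06]
    - [-0.083,0.38,0.06]
    - [-0.083,0.38,0.06]
    - [-0.083,0.38,0.06]
    - [-0.083,0.38,0.06]
    - [-0.083,0.38,0.06]
  dr:
    - [0,0,0]
    - [0,0,0]
    - [0,0,0]
    - [0,0,0]
    - [0,0,0]
    - [0,0,0]
    - [0,0,0]
    - [0,0,0]
    - [0,0,0]
    - [0,0,0]
  claw: [0,0,0,0,0,0,0,0,0,0]

```text
time_s: 4.15
tcp_pos: [0.4287, -0.0907, 0.1997]
eef_rot: [-180.0, -0.0, 10.4]
contact_force: [0.2, -0.0, 0.0]
gripper_width: 0.0006
gripper_force: 0.0
```

```bash
python3 - <<'E'
from h import *
s=r.get_state(); print(s["tcp_pos"],s["eef_rot"],s["contact_force"])
for p in([.43,-.101,.2],[.43,-.101,.07]): print(rel(s,p,[180,0,10.4]))
E
```

```text
[ 0.42866526 -0.09069552  0.19970378] [-1.79998446e+02 -1.82558757e-03  1.04158917e+01] [ 0.15724962 -0.03627784  0.02975984]
(array([-0.0011,  0.0208, -0.0006]), array([-0., -0.,  0.]))
(array([-0.0011,  0.0208,  0.2594]), array([-0., -0.,  0.]))
```

Call:
jog_arm:
  travel:
    - [0,0.02,0.1]
    - [0,0.02,0.2]
    - [0,0.02,0.26]
    - [0,0.02,0.26]
    - [0.01,0.02,0.26]
    - [0.018,0.02,0.26]
    - [0.026,0.02,0.26]
    - [0.034,0.02,0.26]
    - [0.042,0.02,0.26]
    - [0.05,0.02,0.26]
  dr:
    - [0,0,0]
    - [0,0,0]
    - [0,0,0]
    - [0,0,0]
    - [0,0,0]
    - [0,0,0]
    - [0,0,0]
    - [0,0,0]
    - [0,0,0]
    - [0,0,0]
  claw: [0,0,0,0,0,0,0,0,0,0]

```text
time_s: 5.4
tcp_pos: [0.4539, -0.0965, 0.0695]
eef_rot: [-180.0, 0.1, 10.4]
contact_force: [-4.3, -0.5, 3.6]
gripper_width: 0.0001
gripper_force: 2.3
```

Call:
jog_arm:
  travel:
    - [0.006,0,0]
    - [0.012,0,0]
    - [0.018,0,0]
    - [0.024,0,0]
    - [0.03,0,0]
    - [0.034,0,0]
    - [0.038,0,0]
    - [0.042,0,0]
    - [0.046,0,0]
    - [0.05,0,0]
  dr:
    - [0,0,0]
    - [0,0,0]
    - [0,0,0]
    - [0,0,0]
    - [0,0,0]
    - [0,0,0]
    - [0,0,0]
    - [0,0,0]
    - [0,0,0]
    - [0,0,0]
  claw: [0,0,0,0,0,0,0,0,0,0]

```text
time_s: 6.65
tcp_pos: [0.4795, -0.0917, 0.0696]
eef_rot: [-180.0, 0.0, 10.4]
contact_force: [-3.3, -1.0, -2.3]
gripper_width: -0.0001
gripper_force: 2.1
```

```bash
python3 - <<'E'
from h import *
s=r.get_state(); print(s["tcp_pos"],s["contact_force"],"press x of TCP",(s["tcp_pos"]-W)@X)
c=r.capture("top")
for n in("tub_handle","wheel_centre"):print([(t["conf"],at_z(c,*t["at"],.085 if n[0]=="t" else .278)) for t in r.tip_of(n,"top")[:2]])
cv2.imwrite("pics/t2.png",cv2.resize(c["pixels"][130:280,230:400,::-1],None,fx=4,fy=4,interpolation=2))
E
```

```text
[ 0.47952952 -0.09172577  0.06955219] [-3.26884178 -1.04392666 -2.29535931] press x of TCP -0.16006901932229653
[(0.55, array([ 0.75807281, -0.08805504,  0.085     ]))]
[(0.96, array([ 0.63721065, -0.0525679 ,  0.278     ]))]
```

View pics/t2.png

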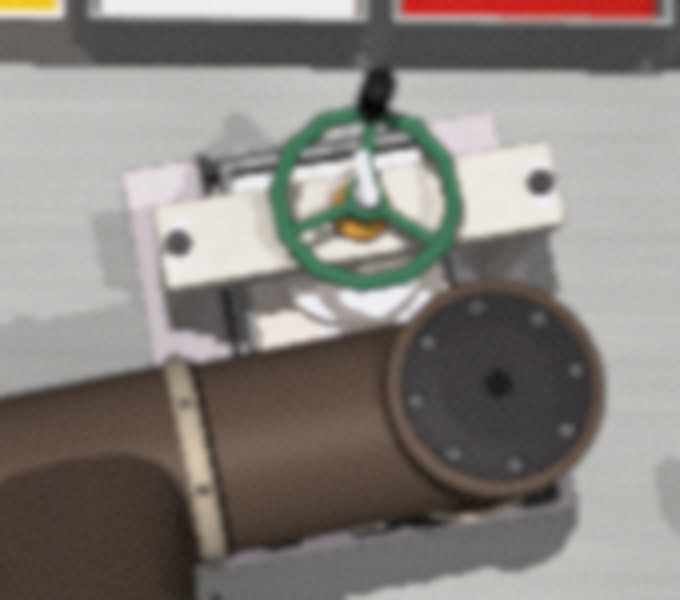

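The arm covers the tub. The wheel, knob (375,95) and pointer (365,180) are unchanged. The push force is about 3.4 N, which matches the slide's drag, and about 10 mm is left. I continue slowly.

Call:
jog_arm:
  travel:
    - [0.002,0,0]
    - [0.004,0,0]
    - [0.006,0,0]
    - [0.008,0,0]
    - [0.01,0,0]
    - [0.012,0,0]
    - [0.013,0,0]
    - [0.014,0,0]
    - [0.015,0,0]
    - [0.016,0,0]
  dr:
    - [0,0,0]
    - [0,0,0]
    - [0,0,0]
    - [0,0,0]
    - [0,0,0]
    - [0,0,0]
    - [0,0,0]
    - [0,0,0]
    - [0,0,0]
    - [0,0,0]
  claw: [0,0,0,0,0,0,0,0,0,0]

```text
time_s: 8.05
tcp_pos: [0.4875, -0.0903, 0.0697]
eef_rot: [-180.0, -0.0, 10.4]
contact_force: [-4.1, -0.3, -2.3]
gripper_width: 0.0009
gripper_force: 2.0
```

Call:
jog_arm:
  travel:
    - [0.0005,0,0]
    - [0.001,0,0]
    - [0.0015,0,0]
    - [0.002,0,0]
    - [0.0025,0,0]
    - [0.003,0,0]
    - [0.0035,0,0]
    - [0.004,0,0]
    - [0.004,0,0]
    - [0.004,0,0]
  dr:
    - [0,0,0]
    - [0,0,0]
    - [0,0,0]
    - [0,0,0]
    - [0,0,0]
    - [0,0,0]
    - [0,0,0]
    - [0,0,0]
    - [0,0,0]
    - [0,0,0]
  claw: [0,0,0,0,0,0,0,0,0,0]

```text
time_s: 9.3
tcp_pos: [0.4892, -0.09, 0.0697]
eef_rot: [-180.0, 0.0, 10.4]
contact_force: [-5.8, -0.1, -1.8]
gripper_width: 0.0001
gripper_force: 2.5
```

Call:
jog_arm:
  travel:
    - [0.0005,0,0]
    - [0.001,0,0]
    - [0.0015,0,0]
    - [0.002,0,0]
    - [0.0025,0,0]
    - [0.003,0,0]
    - [0.003,0,0]
    - [0.003,0,0]
    - [0.003,0,0]
    - [0.003,0,0]
  dr:
    - [0,0,0]
    - [0,0,0]
    - [0,0,0]
    - [0,0,0]
    - [0,0,0]
    - [0,0,0]
    - [0,0,0]
    - [0,0,0]
    - [0,0,0]
    - [0,0,0]
  claw: [0,0,0,0,0,0,0,0,0,0]

```text
time_s: 10.55
tcp_pos: [0.4892, -0.0899, 0.0696]
eef_rot: [-180.0, 0.2, 10.4]
contact_force: [-9.6, 1.0, 2.7]
gripper_width: 0.0003
gripper_force: 4.8
```

The tub is home: the TCP has stopped where predicted and the force rises to 9.6 N. I back off, rise and go above the knob.

Call:
jog_arm:
  travel:
    - [-0.06,0,0]
    - [-0.08,0,-0.08]
    - [-0.08,0,-0.2]
    - [-0.08,0,-0.32]
    - [-0.06,0,-0.44]
    - [0,0,-0.55]
    - [0.1,0,-0.58]
    - [0.22,0.01,-0.58]
    - [0.34,0.025,-0.58]
    - [0.406,0.026,-0.58]
  dr:
    - [0,0,0]
    - [0,0,0]
    - [0,0,0]
    - [0,0,0]
    - [0,0,0]
    - [0,0,0]
    - [0,0,0]
    - [0,0,0]
    - [0,0,0]
    - [0,0,0]
  claw: [0,0,0,0,0,0.6,0.6,0.6,0.6,0.6]

```text
time_s: 11.8
tcp_pos: [0.6968, -0.0657, 0.3594]
eef_rot: [179.9, -0.2, 10.4]
contact_force: [0.1, -0.3, 1.0]
gripper_width: 0.045
gripper_force: 0.0
```

Call:
jog_arm:
  travel:
    - [0,0,0]
    - [0,0,0]
    - [0,0,0]
    - [0,0,0]
    - [0,0,0]
    - [0,0,0]
    - [0,0,0]
    - [0,0,0]
    - [0,0,0]
    - [0,0,0]
  dr:
    - [0,0,0]
    - [0,0,0]
    - [0,0,0]
    - [0,0,0]
    - [0,0,0]
    - [0,0,0]
    - [0,0,0]
    - [0,0,0]
    - [0,0,0]
    - [0,0,0]
  claw: [0.6,0.6,0.6,0.6,0.6,0.6,0.6,0.6,0.6,0.6]

```text
time_s: 13.05
tcp_pos: [0.693, -0.0658, 0.3596]
eef_rot: [180.0, 0.0, 10.4]
contact_force: [0.0, 0.4, 0.3]
gripper_width: 0.0525
gripper_force: 0.0
```

```bash
python3 - <<'E'
from h import *
s=r.get_state(); print(s["tcp_pos"],s["eef_rot"],s["contact_force"],s["gripper_width"])
print(rel(s,[.6925,-.066,.267]))
for cam in("top","scene"):
    c=r.capture(cam);P=cloud(c);I=c["pixels"].astype(int)
    m=(np.hypot(P[...,0]-.637,P[...,1]+.063)<.09)&(P[...,2]>.27)&(P[...,2]<.302)&(I.max(-1)<70)
    if m.sum()>3: print(cam,"knob",m.sum(),np.median(P[m],0),P[m].min(0),P[m].max(0))
    for n,z in(("tub_handle",.085),("crank_knob",.278)):print(n,[(t["conf"],at_z(c,*t["at"],z)) for t in r.tip_of(n,cam)[:2]])
    x0,y0=((250,130) if cam=="top" else (180,140))
    cv2.imwrite(f"pics/{cam}3.png",cv2.resize(c["pixels"][y0:y0+150,x0:x0+150,::-1],None,fx=2.6,fy=4,interpolation=2))
a=[cv2.imread(f"pics/{k}3.png") for k in("top","scene")]
cv2.imwrite("pics/both3.png",np.hstack(a))
print(r.get_state()["time_s"])
E
```

```text
[ 0.69298214 -0.06584668  0.35964109] [1.79998556e+02 3.03294042e-03 1.03908814e+01] [0.03905247 0.36545444 0.34349299] 0.05249556374071749
(array([-1.000e-03,  1.000e-04,  1.853e-01]), array([0., 0., 0.]))
top knob 67 [ 0.68808281 -0.06504082  0.29431096] [ 0.68198109 -0.07210648  0.27063131] [ 0.7027715  -0.05710065  0.29945208]
tub_handle [(0.62, array([ 0.50076029, -0.08931698,  0.085     ]))]
crank_knob [(0.58, array([ 0.69594308, -0.0652114 ,  0.278     ]))]
scene knob 73 [ 0.69900079 -0.05995382  0.28840185] [ 0.68563922 -0.07389991  0.27161233] [ 0.70717232 -0.0521334   0.30042371]
tub_handle [(0.73, array([ 0.51602631, -0.08500084,  0.085     ]))]
crank_knob [(0.62, array([ 0.69151477, -0.06431525,  0.278     ]))]
13.35
```

View pics/both3.png

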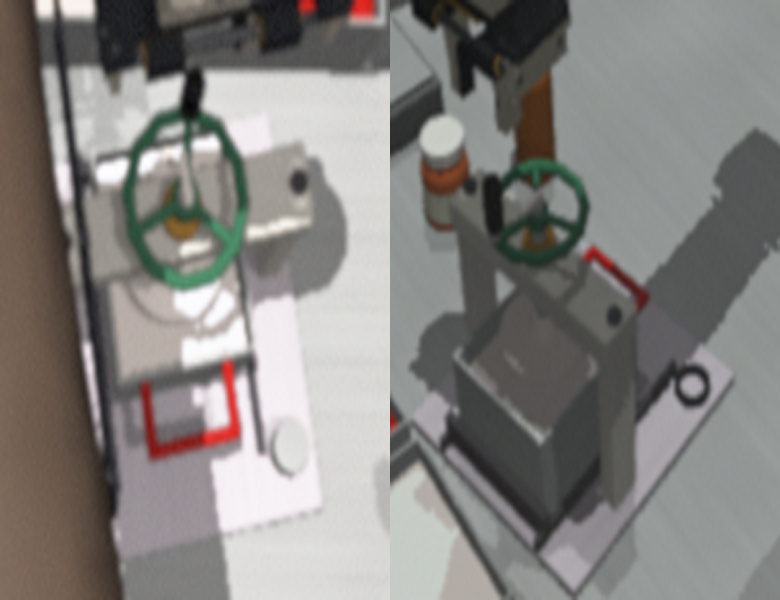

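The tub is home, with the handle at (195,440) in the left view. The knob is at (192,95) directly under the open fingers. I descend and grip.

Call:
jog_arm:
  travel:
    - [0,0,0.06]
    - [0,0,0.12]
    - [0,0,0.16]
    - [0,0,0.185]
    - [0,0,0.185]
    - [0,0,0.185]
    - [0,0,0.185]
    - [0,0,0.185]
    - [0,0,0.185]
    - [0,0,0.185]
  dr:
    - [0,0,0]
    - [0,0,0]
    - [0,0,0]
    - [0,0,0]
    - [0,0,0]
    - [0,0,0]
    - [0,0,0]
    - [0,0,0]
    - [0,0,0]
    - [0,0,0]
  claw: [0.6,0.6,0.6,0.6,0.6,0.2,0.1,0.1,0.1,0.1]
  newtons: 25

```text
time_s: 14.6
tcp_pos: [0.6932, -0.0659, 0.2676]
eef_rot: [180.0, -0.0, 10.4]
contact_force: [0.7, 0.5, 1.4]
gripper_width: 0.0218
gripper_force: 25.0
```

```bash
cat >> h.py <<'E'
def arc(p0,deg,C=W,rad=.055,n=10,zero=None):
    # clockwise arc rows in press-aligned tool axes, from commanded p0, onto circle about C
    v=np.array(p0)[:2]-C[:2]; a0=np.arctan2(v[1],v[0]); Y=np.array([-X[1],X[0]])
    for i in range(1,n+1):
        a=a0-np.radians(deg)*i/n; q=C[:2]+rad*np.array([np.cos(a),np.sin(a)])-np.array(p0)[:2]
        print([round(q@X[:2]/.5,4),round(-q@Y/.5,4),0],end=", ")
    print("a0",np.degrees(a0))
E
python3 - <<'E'
from h import *
s=r.get_state(); print(s["tcp_pos"],s["contact_force"],s["gripper_width"],s["gripper_force"])
v=(s["tcp_pos"]-W); print(np.hypot(v[0],v[1]),np.degrees(np.arctan2(v[1],v[0])))
p=s["tcp_pos"]; arc(p,60); arc(p,30)
E
```

```text
[ 0.69315297 -0.06585599  0.26756873] [0.70880125 0.45577431 1.42824262] 0.0218053671468132 25.000236332416534
0.05622555654759947 -2.911604811033631
[np.float64(-0.0056), np.float64(0.0105), 0], [np.float64(-0.01), np.float64(0.0211), 0], [np.float64(-0.0155), np.float64(0.0313), 0], [np.float64(-0.0219), np.float64(0.0408), 0], [np.float64(-0.0294), np.float64(0.0496), 0], [np.float64(-0.0377), np.float64(0.0575), 0], [np.float64(-0.0468), np.float64(0.0646), 0], [np.float64(-0.0566), np.float64(0.0706), 0], [np.float64(-0.067), np.float64(0.0756), 0], [np.float64(-0.0778), np.float64(0.0795), 0], a0 -2.911604811033631
[np.float64(-0.0039), np.float64(0.005), 0], [np.float64(-0.0056), np.float64(0.0105), 0], [np.float64(-0.0077), np.float64(0.0159), 0], [np.float64(-0.01), np.float64(0.0211), 0], [np.float64(-0.0126), np.float64(0.0263), 0], [np.float64(-0.0155), np.float64(0.0313), 0], [np.float64(-0.0186), np.float64(0.0361), 0], [np.float64(-0.0219), np.float64(0.0408), 0], [np.float64(-0.0256), np.float64(0.0453), 0], [np.float64(-0.0294), np.float64(0.0496), 0], a0 -2.911604811033631
```

Call:
jog_arm:
  travel:
    - [-0.004,0.005,0]
    - [-0.0056,0.0105,0]
    - [-0.0077,0.0159,0]
    - [-0.01,0.0211,0]
    - [-0.0126,0.0263,0]
    - [-0.0155,0.0313,0]
    - [-0.0186,0.0361,0]
    - [-0.0219,0.0408,0]
    - [-0.0256,0.0453,0]
    - [-0.0294,0.0496,0]
  dr:
    - [0,0,0]
    - [0,0,0]
    - [0,0,0]
    - [0,0,0]
    - [0,0,0]
    - [0,0,0]
    - [0,0,0]
    - [0,0,0]
    - [0,0,0]
    - [0,0,0]
  claw: [0.1,0.1,0.1,0.1,0.1,0.1,0.1,0.1,0.1,0.1]

```text
time_s: 15.85
tcp_pos: [0.6839, -0.0937, 0.2679]
eef_rot: [179.9, -0.1, 10.4]
contact_force: [5.4, -2.2, 1.9]
gripper_width: 0.0213
gripper_force: 25.0
```

```bash
cat >> h.py <<'E'
def st(C=W):
    s=r.get_state(); v=s["tcp_pos"]-C; n=v.copy(); n[2]=0; rad=np.linalg.norm(n); n/=rad; t=np.array([n[1],-n[0],0])
    f=s["contact_force"]; print("rad",round(rad*1e3,1),"ang",round(np.degrees(np.arctan2(v[1],v[0])),1),"Frad",round(f@n,1),"Ftan",round(f@t,1),"t",s["time_s"]); return s
E
python3 - <<'E'
from h import *
s=st()
# commanded position
Y=np.array([-X[1],X[0],0]); p=np.array([.69315,-.06586,.2676])+.5*(-.0294*X-.0496*Y)
print(p,s["tcp_pos"]); arc(p,30)
E
```

```text
rad 56.0 ang -33.2 Frad 5.8 Ftan -1.1 t 15.85
[ 0.68316837 -0.0929062   0.2676    ] [ 0.68389917 -0.0936694   0.26785949]
[np.float64(-0.0041), np.float64(0.0041), 0], [np.float64(-0.0083), np.float64(0.0079), 0], [np.float64(-0.0128), np.float64(0.0116), 0], [np.float64(-0.0175), np.float64(0.015), 0], [np.float64(-0.0223), np.float64(0.0181), 0], [np.float64(-0.0273), np.float64(0.021), 0], [np.float64(-0.0324), np.float64(0.0236), 0], [np.float64(-0.0376), np.float64(0.026), 0], [np.float64(-0.043), np.float64(0.0281), 0], [np.float64(-0.0485), np.float64(0.0299), 0], a0 -32.933707435877864
```

```bash
sed -i 's/W=np.array(\[.637,-.063,0\])/W=np.array([.6382,-.0631,0])/' h.py; cat >> h.py <<'E'
def circ(p,degs,n=10):
    # successive calls, each rel. to the end of the previous one
    Y=np.array([-X[1],X[0]]); p=np.array(p)[:2]; v=p-W[:2]; a=np.degrees(np.arctan2(v[1],v[0])); print("a0",round(a,1))
    for d in degs:
        L=[]
        for i in range(1,n+1):
            b=np.radians(a-d*i/n); q=W[:2]+.055*np.array([np.cos(b),np.sin(b)])-p
            L.append([float(round(q@X[:2]/.5,4)),float(round(-q@Y/.5,4)),0])
        p=p+.5*(L[-1][0]*X[:2]-L[-1][1]*Y); a-=d; print(round(a,1),p.round(5),L)
E
python3 - <<'E'
from h import *
st(); circ([.68317,-.09291],[20]*4)
E
```

```text
rad 55.0 ang -33.8 Frad 5.8 Ftan -1.2 t 15.85
a0 -33.5
-53.5 [ 0.67087 -0.10732] [[-0.0012, 0.0042, 0], [-0.004, 0.0068, 0], [-0.0069, 0.0093, 0], [-0.0099, 0.0117, 0], [-0.013, 0.014, 0], [-0.0161, 0.0163, 0], [-0.0193, 0.0183, 0], [-0.0226, 0.0203, 0], [-0.026, 0.0222, 0], [-0.0294, 0.0239, 0]]
-73.5 [ 0.65378 -0.11584] [[-0.0035, 0.0017, 0], [-0.007, 0.0032, 0], [-0.0106, 0.0046, 0], [-0.0142, 0.0058, 0], [-0.0179, 0.0069, 0], [-0.0216, 0.0079, 0], [-0.0253, 0.0088, 0], [-0.0291, 0.0095, 0], [-0.0329, 0.0101, 0], [-0.0367, 0.0106, 0]]
-93.5 [ 0.63481 -0.118  ] [[-0.0038, 0.0003, 0], [-0.0076, 0.0006, 0], [-0.0115, 0.0006, 0], [-0.0153, 0.0006, 0], [-0.0192, 0.0004, 0], [-0.023, 0.0, 0], [-0.0268, -0.0004, 0], [-0.0306, -0.001, 0], [-0.0344, -0.0018, 0], [-0.0381, -0.0026, 0]]
-113.5 [ 0.61624 -0.11353] [[-0.0037, -0.001, 0], [-0.0074, -0.0021, 0], [-0.011, -0.0034, 0], [-0.0146, -0.0047, 0], [-0.0181, -0.0062, 0], [-0.0216, -0.0079, 0], [-0.025, -0.0096, 0], [-0.0284, -0.0115, 0], [-0.0317, -0.0134, 0], [-0.0349, -0.0155, 0]]
```

Call:
jog_arm:
  travel:
    - [-0.0012,0.0042,0]
    - [-0.004,0.0068,0]
    - [-0.0069,0.0093,0]
    - [-0.0099,0.0117,0]
    - [-0.013,0.014,0]
    - [-0.0161,0.0163,0]
    - [-0.0193,0.0183,0]
    - [-0.0226,0.0203,0]
    - [-0.026,0.0222,0]
    - [-0.0294,0.0239,0]
  dr:
    - [0,0,0]
    - [0,0,0]
    - [0,0,0]
    - [0,0,0]
    - [0,0,0]
    - [0,0,0]
    - [0,0,0]
    - [0,0,0]
    - [0,0,0]
    - [0,0,0]
  claw: [0.1,0.1,0.1,0.1,0.1,0.1,0.1,0.1,0.1,0.1]

```text
time_s: 17.1
tcp_pos: [0.6707, -0.1078, 0.2676]
eef_rot: [180.0, -0.0, 10.4]
contact_force: [3.8, -2.5, 5.0]
gripper_width: 0.0213
gripper_force: 25.0
```

```bash
python3 -c "
from h import *
st()"
```

```text
rad 55.3 ang -54.0 Frad 4.2 Ftan -1.7 t 17.1
```

Call:
jog_arm:
  travel:
    - [-0.0035,0.0017,0]
    - [-0.007,0.0032,0]
    - [-0.0106,0.0046,0]
    - [-0.0142,0.0058,0]
    - [-0.0179,0.0069,0]
    - [-0.0216,0.0079,0]
    - [-0.0253,0.0088,0]
    - [-0.0291,0.0095,0]
    - [-0.0329,0.0101,0]
    - [-0.0367,0.0106,0]
  dr:
    - [0,0,0]
    - [0,0,0]
    - [0,0,0]
    - [0,0,0]
    - [0,0,0]
    - [0,0,0]
    - [0,0,0]
    - [0,0,0]
    - [0,0,0]
    - [0,0,0]
  claw: [0.1,0.1,0.1,0.1,0.1,0.1,0.1,0.1,0.1,0.1]

```text
time_s: 18.35
tcp_pos: [0.6532, -0.1165, 0.2675]
eef_rot: [180.0, 0.0, 10.4]
contact_force: [3.1, -3.5, 5.5]
gripper_width: 0.0215
gripper_force: 25.0
```

```bash
python3 -c "
from h import *
st()"
```

```text
rad 55.5 ang -74.3 Frad 4.2 Ftan -2.0 t 18.35
```

Call:
jog_arm:
  travel:
    - [-0.0038,0.0003,0]
    - [-0.0076,0.0006,0]
    - [-0.0115,0.0006,0]
    - [-0.0153,0.0006,0]
    - [-0.0192,0.0004,0]
    - [-0.023,0,0]
    - [-0.0268,-0.0004,0]
    - [-0.0306,-0.001,0]
    - [-0.0344,-0.0018,0]
    - [-0.0381,-0.0026,0]
  dr:
    - [0,0,0]
    - [0,0,0]
    - [0,0,0]
    - [0,0,0]
    - [0,0,0]
    - [0,0,0]
    - [0,0,0]
    - [0,0,0]
    - [0,0,0]
    - [0,0,0]
  claw: [0.1,0.1,0.1,0.1,0.1,0.1,0.1,0.1,0.1,0.1]

```text
time_s: 19.6
tcp_pos: [0.6338, -0.1186, 0.2675]
eef_rot: [180.0, 0.1, 10.4]
contact_force: [0.1, -4.9, 6.2]
gripper_width: 0.0214
gripper_force: 25.0
```

```bash
python3 -c "
from h import *
st()"
```

```text
rad 55.6 ang -94.5 Frad 4.9 Ftan -0.5 t 19.6
```

Call:
jog_arm:
  travel:
    - [-0.0037,-0.001,0]
    - [-0.0074,-0.0021,0]
    - [-0.011,-0.0034,0]
    - [-0.0146,-0.0047,0]
    - [-0.0181,-0.0062,0]
    - [-0.0216,-0.0079,0]
    - [-0.025,-0.0096,0]
    - [-0.0284,-0.0115,0]
    - [-0.0317,-0.0134,0]
    - [-0.0349,-0.0155,0]
  dr:
    - [0,0,0]
    - [0,0,0]
    - [0,0,0]
    - [0,0,0]
    - [0,0,0]
    - [0,0,0]
    - [0,0,0]
    - [0,0,0]
    - [0,0,0]
    - [0,0,0]
  claw: [0.1,0.1,0.1,0.1,0.1,0.1,0.1,0.1,0.1,0.1]

```text
time_s: 20.85
tcp_pos: [0.615, -0.1138, 0.2674]
eef_rot: [180.0, 0.1, 10.4]
contact_force: [0.0, -3.6, 5.6]
gripper_width: 0.0214
gripper_force: 25.0
```

```bash
sed -i 's/W=np.array(\[.6382,-.0631,0\])/W=np.array([.6382,-.0637,0])/' h.py; python3 -c "
from h import *
st();circ([.61624,-.11353],[20]*5)"
```

```text
rad 55.2 ang -114.9 Frad 3.2 Ftan -1.5 t 20.85
a0 -113.8
-133.8 [ 0.60015 -0.10342] [[-0.0038, -0.0013, 0], [-0.0068, -0.0036, 0], [-0.0098, -0.0061, 0], [-0.0127, -0.0086, 0], [-0.0155, -0.0112, 0], [-0.0182, -0.0139, 0], [-0.0208, -0.0168, 0], [-0.0233, -0.0197, 0], [-0.0257, -0.0226, 0], [-0.028, -0.0257, 0]]
-153.8 [ 0.58888 -0.088  ] [[-0.0022, -0.0032, 0], [-0.0043, -0.0064, 0], [-0.0062, -0.0097, 0], [-0.0081, -0.0131, 0], [-0.0098, -0.0165, 0], [-0.0114, -0.02, 0], [-0.0129, -0.0235, 0], [-0.0143, -0.0271, 0], [-0.0155, -0.0307, 0], [-0.0166, -0.0344, 0]]
-173.8 [ 0.58353 -0.06966] [[-0.001, -0.0037, 0], [-0.0019, -0.0075, 0], [-0.0026, -0.0112, 0], [-0.0032, -0.015, 0], [-0.0036, -0.0188, 0], [-0.004, -0.0227, 0], [-0.0042, -0.0265, 0], [-0.0042, -0.0303, 0], [-0.0041, -0.0342, 0], [-0.0039, -0.038, 0]]
-193.8 [ 0.58476 -0.05058] [[0.0003, -0.0038, 0], [0.0008, -0.0077, 0], [0.0014, -0.0114, 0], [0.0022, -0.0152, 0], [0.003, -0.0189, 0], [0.004, -0.0227, 0], [0.0052, -0.0263, 0], [0.0064, -0.0299, 0], [0.0078, -0.0335, 0], [0.0093, -0.0371, 0]]
-213.8 [ 0.59248 -0.0331 ] [[0.0017, -0.0034, 0], [0.0034, -0.0068, 0], [0.0053, -0.0102, 0], [0.0073, -0.0135, 0], [0.0094, -0.0167, 0], [0.0116, -0.0198, 0], [0.0139, -0.0229, 0], [0.0164, -0.0259, 0], [0.0189, -0.0288, 0], [0.0215, -0.0316, 0]]
```

Call:
jog_arm:
  travel:
    - [-0.0038,-0.0013,0]
    - [-0.0068,-0.0036,0]
    - [-0.0098,-0.0061,0]
    - [-0.0127,-0.0086,0]
    - [-0.0155,-0.0112,0]
    - [-0.0182,-0.0139,0]
    - [-0.0208,-0.0168,0]
    - [-0.0233,-0.0197,0]
    - [-0.0257,-0.0226,0]
    - [-0.028,-0.0257,0]
  dr:
    - [0,0,0]
    - [0,0,0]
    - [0,0,0]
    - [0,0,0]
    - [0,0,0]
    - [0,0,0]
    - [0,0,0]
    - [0,0,0]
    - [0,0,0]
    - [0,0,0]
  claw: [0.1,0.1,0.1,0.1,0.1,0.1,0.1,0.1,0.1,0.1]

```text
time_s: 22.1
tcp_pos: [0.5992, -0.1031, 0.2673]
eef_rot: [-180.0, 0.0, 10.4]
contact_force: [0.8, -0.6, 5.4]
gripper_width: 0.0214
gripper_force: 25.0
```

```bash
python3 -c "
from h import *
st()"
```

```text
rad 55.4 ang -134.7 Frad -0.1 Ftan -1.0 t 22.1
```

Call:
jog_arm:
  travel:
    - [-0.0022,-0.0032,0]
    - [-0.0043,-0.0064,0]
    - [-0.0062,-0.0097,0]
    - [-0.0081,-0.0131,0]
    - [-0.0098,-0.0165,0]
    - [-0.0114,-0.02,0]
    - [-0.0129,-0.0235,0]
    - [-0.0143,-0.0271,0]
    - [-0.0155,-0.0307,0]
    - [-0.0166,-0.0344,0]
  dr:
    - [0,0,0]
    - [0,0,0]
    - [0,0,0]
    - [0,0,0]
    - [0,0,0]
    - [0,0,0]
    - [0,0,0]
    - [0,0,0]
    - [0,0,0]
    - [0,0,0]
  claw: [0.1,0.1,0.1,0.1,0.1,0.1,0.1,0.1,0.1,0.1]

```text
time_s: 23.35
tcp_pos: [0.5882, -0.0877, 0.2672]
eef_rot: [-180.0, 0.0, 10.4]
contact_force: [2.4, -0.4, 5.0]
gripper_width: 0.0217
gripper_force: 25.0
```

```bash
python3 -c "
from h import *
st()"
```

```text
rad 55.5 ang -154.4 Frad -2.0 Ftan -1.4 t 23.35
```

Call:
jog_arm:
  travel:
    - [-0.001,-0.0037,0]
    - [-0.0019,-0.0075,0]
    - [-0.0026,-0.0112,0]
    - [-0.0032,-0.015,0]
    - [-0.0036,-0.0188,0]
    - [-0.004,-0.0227,0]
    - [-0.0042,-0.0265,0]
    - [-0.0042,-0.0303,0]
    - [-0.0041,-0.0342,0]
    - [-0.0039,-0.038,0]
  dr:
    - [0,0,0]
    - [0,0,0]
    - [0,0,0]
    - [0,0,0]
    - [0,0,0]
    - [0,0,0]
    - [0,0,0]
    - [0,0,0]
    - [0,0,0]
    - [0,0,0]
  claw: [0.1,0.1,0.1,0.1,0.1,0.1,0.1,0.1,0.1,0.1]

```text
time_s: 24.6
tcp_pos: [0.583, -0.0695, 0.2672]
eef_rot: [-180.0, 0.0, 10.4]
contact_force: [1.0, -0.6, 4.2]
gripper_width: 0.0214
gripper_force: 25.0
```

```bash
python3 -c "
from h import *
st()"
```

```text
rad 55.5 ang -174.0 Frad -1.0 Ftan -0.7 t 24.6
```

Call:
jog_arm:
  travel:
    - [0.0003,-0.0038,0]
    - [0.0008,-0.0077,0]
    - [0.0014,-0.0114,0]
    - [0.0022,-0.0152,0]
    - [0.003,-0.0189,0]
    - [0.004,-0.0227,0]
    - [0.0052,-0.0263,0]
    - [0.0064,-0.0299,0]
    - [0.0078,-0.0335,0]
    - [0.0093,-0.0371,0]
  dr:
    - [0,0,0]
    - [0,0,0]
    - [0,0,0]
    - [0,0,0]
    - [0,0,0]
    - [0,0,0]
    - [0,0,0]
    - [0,0,0]
    - [0,0,0]
    - [0,0,0]
  claw: [0.1,0.1,0.1,0.1,0.1,0.1,0.1,0.1,0.1,0.1]

```text
time_s: 25.85
tcp_pos: [0.5843, -0.0505, 0.2672]
eef_rot: [180.0, 0.0, 10.4]
contact_force: [1.3, -0.7, 4.9]
gripper_width: 0.0212
gripper_force: 25.0
```

```bash
python3 -c "
from h import *
st()"
```

```text
rad 55.5 ang 166.3 Frad -1.5 Ftan -0.4 t 25.85
```

Call:
jog_arm:
  travel:
    - [0.0017,-0.0034,0]
    - [0.0034,-0.0068,0]
    - [0.0053,-0.0102,0]
    - [0.0073,-0.0135,0]
    - [0.0094,-0.0167,0]
    - [0.0116,-0.0198,0]
    - [0.0139,-0.0229,0]
    - [0.0164,-0.0259,0]
    - [0.0189,-0.0288,0]
    - [0.0215,-0.0316,0]
  dr:
    - [0,0,0]
    - [0,0,0]
    - [0,0,0]
    - [0,0,0]
    - [0,0,0]
    - [0,0,0]
    - [0,0,0]
    - [0,0,0]
    - [0,0,0]
    - [0,0,0]
  claw: [0.1,0.1,0.1,0.1,0.1,0.1,0.1,0.1,0.1,0.1]

```text
time_s: 27.1
tcp_pos: [0.5906, -0.0352, 0.2671]
eef_rot: [179.8, 0.2, 10.3]
contact_force: [-3.1, -8.8, 6.4]
gripper_width: 0.0215
gripper_force: 25.0
```

```bash
python3 -c "
from h import *
st();circ([.59248,-.0331],[100,100])
circ([.59248,-.0331],[100,100,130,110])
c=r.capture('top');cv2.imwrite('pics/t4.png',cv2.resize(c['pixels'][140:220,270:370,::-1],None,fx=6,fy=6,interpolation=2))"
```

```text
rad 55.5 ang 149.1 Frad -1.9 Ftan -9.1 t 27.1
a0 146.2
46.2 [ 0.67626 -0.02398] [[0.0145, -0.0125, 0], [0.031, -0.0223, 0], [0.0489, -0.0291, 0], [0.0678, -0.0327, 0], [0.0869, -0.033, 0], [0.1059, -0.0299, 0], [0.124, -0.0236, 0], [0.1407, -0.0143, 0], [0.1556, -0.0022, 0], [0.1681, 0.0123, 0]]
-53.8 [ 0.6707  -0.10806] [[0.0098, 0.0165, 0], [0.0166, 0.0344, 0], [0.0202, 0.0533, 0], [0.0205, 0.0724, 0], [0.0174, 0.0914, 0], [0.0111, 0.1095, 0], [0.0018, 0.1262, 0], [-0.0103, 0.1411, 0], [-0.0249, 0.1536, 0], [-0.0413, 0.1634, 0]]
a0 146.2
46.2 [ 0.67626 -0.02398] [[0.0145, -0.0125, 0], [0.031, -0.0223, 0], [0.0489, -0.0291, 0], [0.0678, -0.0327, 0], [0.0869, -0.033, 0], [0.1059, -0.0299, 0], [0.124, -0.0236, 0], [0.1407, -0.0143, 0], [0.1556, -0.0022, 0], [0.1681, 0.0123, 0]]
-53.8 [ 0.6707  -0.10806] [[0.0098, 0.0165, 0], [0.0166, 0.0344, 0], [0.0202, 0.0533, 0], [0.0205, 0.0724, 0], [0.0174, 0.0914, 0], [0.0111, 0.1095, 0], [0.0018, 0.1262, 0], [-0.0103, 0.1411, 0], [-0.0249, 0.1536, 0], [-0.0413, 0.1634, 0]]
-183.8 [ 0.58329 -0.06005] [[-0.0235, 0.0083, 0], [-0.0483, 0.011, 0], [-0.073, 0.0081, 0], [-0.0965, -0.0003, 0], [-0.1174, -0.0137, 0], [-0.1348, -0.0316, 0], [-0.1478, -0.0528, 0], [-0.1556, -0.0765, 0], [-0.1579, -0.1013, 0], [-0.1546, -0.126, 0]]
-293.8 [ 0.66038 -0.01337] [[0.0072, -0.0198, 0], [0.0179, -0.038, 0], [0.0319, -0.0537, 0], [0.0487, -0.0665, 0], [0.0676, -0.0758, 0], [0.088, -0.0814, 0], [0.109, -0.083, 0], [0.1299, -0.0805, 0], [0.15, -0.0741, 0], [0.1685, -0.064, 0]]
```

View pics/t4.png

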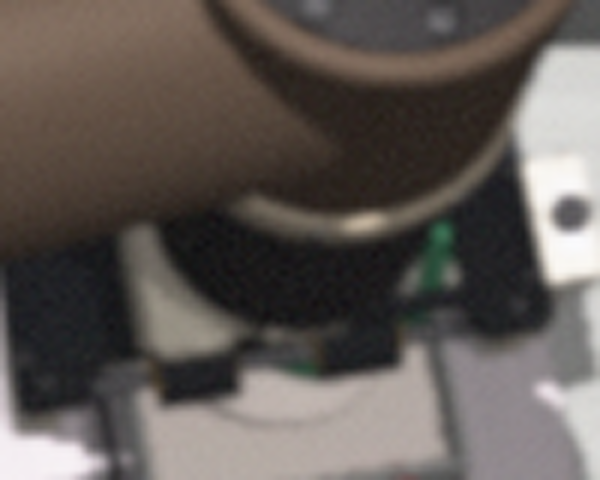

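The clutch has bitten: 9.1 N tangential, with the knob at -210.9°. The bite lies between -194° and -209°, so the target wheel angle is about -562°, and about 350° of commanded arc remains.

Call:
jog_arm:
  travel:
    - [0.0145,-0.0125,0]
    - [0.031,-0.0223,0]
    - [0.0489,-0.0291,0]
    - [0.0678,-0.0327,0]
    - [0.0869,-0.033,0]
    - [0.1059,-0.0299,0]
    - [0.124,-0.0236,0]
    - [0.1407,-0.0143,0]
    - [0.1556,-0.0022,0]
    - [0.1681,0.0123,0]
  dr:
    - [0,0,0]
    - [0,0,0]
    - [0,0,0]
    - [0,0,0]
    - [0,0,0]
    - [0,0,0]
    - [0,0,0]
    - [0,0,0]
    - [0,0,0]
    - [0,0,0]
  claw: [0.1,0.1,0.1,0.1,0.1,0.1,0.1,0.1,0.1,0.1]

```text
time_s: 28.4
tcp_pos: [0.6745, -0.0219, 0.267]
eef_rot: [-179.8, 0.1, 10.5]
contact_force: [-6.5, 7.1, 9.3]
gripper_width: 0.0216
gripper_force: 25.0
```

```bash
python3 -c "
from h import *
s=st();print(s['contact_force'],s['tcp_pos']); circ([.67626,-.02398],[100,80,71])"
```

```text
rad 55.3 ang 49.0 Frad 1.1 Ftan -9.6 t 28.4
[-6.50200204  7.10502032  9.28837836] [ 0.67451189 -0.02193198  0.26703379]
a0 46.2
-53.8 [ 0.6707  -0.10807] [[0.0098, 0.0165, 0], [0.0166, 0.0344, 0], [0.0202, 0.0532, 0], [0.0205, 0.0724, 0], [0.0174, 0.0913, 0], [0.0111, 0.1094, 0], [0.0018, 0.1262, 0], [-0.0103, 0.1411, 0], [-0.0248, 0.1536, 0], [-0.0413, 0.1634, 0]]
-133.8 [ 0.60015 -0.10342] [[-0.0142, 0.0057, 0], [-0.0291, 0.0094, 0], [-0.0444, 0.0109, 0], [-0.0597, 0.0104, 0], [-0.0749, 0.0076, 0], [-0.0894, 0.0029, 0], [-0.1032, -0.0039, 0], [-0.1159, -0.0125, 0], [-0.1273, -0.0228, 0], [-0.1371, -0.0346, 0]]
-204.8 [ 0.58827 -0.04064] [[-0.0073, -0.0115, 0], [-0.0131, -0.0239, 0], [-0.0173, -0.0368, 0], [-0.0199, -0.0502, 0], [-0.0208, -0.0638, 0], [-0.02, -0.0774, 0], [-0.0176, -0.0908, 0], [-0.0135, -0.1038, 0], [-0.0079, -0.1162, 0], [-0.0007, -0.1278, 0]]
```

Call:
jog_arm:
  travel:
    - [0.0098,0.0165,0]
    - [0.0166,0.0344,0]
    - [0.0202,0.0532,0]
    - [0.0205,0.0724,0]
    - [0.0174,0.0913,0]
    - [0.0111,0.1094,0]
    - [0.0018,0.1262,0]
    - [-0.0103,0.1411,0]
    - [-0.0248,0.1536,0]
    - [-0.0413,0.1634,0]
  dr:
    - [0,0,0]
    - [0,0,0]
    - [0,0,0]
    - [0,0,0]
    - [0,0,0]
    - [0,0,0]
    - [0,0,0]
    - [0,0,0]
    - [0,0,0]
    - [0,0,0]
  claw: [0.1,0.1,0.1,0.1,0.1,0.1,0.1,0.1,0.1,0.1]

```text
time_s: 29.65
tcp_pos: [0.6729, -0.1062, 0.2676]
eef_rot: [-179.9, -0.3, 10.5]
contact_force: [8.9, 3.6, 3.3]
gripper_width: 0.0218
gripper_force: 25.0
```

Call:
jog_arm:
  travel:
    - [-0.0142,0.0057,0]
    - [-0.0291,0.0094,0]
    - [-0.0444,0.0109,0]
    - [-0.0597,0.0104,0]
    - [-0.0749,0.0076,0]
    - [-0.0894,0.0029,0]
    - [-0.1032,-0.0039,0]
    - [-0.1159,-0.0125,0]
    - [-0.1273,-0.0228,0]
    - [-0.1371,-0.0346,0]
  dr:
    - [0,0,0]
    - [0,0,0]
    - [0,0,0]
    - [0,0,0]
    - [0,0,0]
    - [0,0,0]
    - [0,0,0]
    - [0,0,0]
    - [0,0,0]
    - [0,0,0]
  claw: [0.1,0.1,0.1,0.1,0.1,0.1,0.1,0.1,0.1,0.1]

```text
time_s: 30.9
tcp_pos: [0.6008, -0.1044, 0.2675]
eef_rot: [179.9, -0.1, 10.4]
contact_force: [7.3, -6.8, 2.6]
gripper_width: 0.0213
gripper_force: 25.0
```

```bash
python3 -c "
from h import *
st()"
```

```text
rad 55.2 ang -132.6 Frad 0.1 Ftan -10.0 t 30.9
```

Call:
jog_arm:
  travel:
    - [-0.0073,-0.0115,0]
    - [-0.0131,-0.0239,0]
    - [-0.0173,-0.0368,0]
    - [-0.0199,-0.0502,0]
    - [-0.0208,-0.0638,0]
    - [-0.02,-0.0774,0]
    - [-0.0176,-0.0908,0]
    - [-0.0135,-0.1038,0]
    - [-0.0079,-0.1162,0]
    - [-0.0007,-0.1278,0]
  dr:
    - [0,0,0]
    - [0,0,0]
    - [0,0,0]
    - [0,0,0]
    - [0,0,0]
    - [0,0,0]
    - [0,0,0]
    - [0,0,0]
    - [0,0,0]
    - [0,0,0]
  claw: [0.1,0.1,0.1,0.1,0.1,0.1,0.1,0.1,0.1,0.1]

```text
time_s: 32.15
tcp_pos: [0.5869, -0.0426, 0.2672]
eef_rot: [179.8, 0.2, 10.4]
contact_force: [-0.5, -10.2, 4.6]
gripper_width: 0.0215
gripper_force: 25.0
```

```bash
python3 -c "
from h import *
st()"
```

```text
rad 55.5 ang 157.7 Frad -3.4 Ftan -9.6 t 32.15
```

Call:
jog_arm:
  travel:
    - [0,0,0]
    - [0,0,0]
    - [0,0,0]
    - [0,0,-0.05]
    - [0,0,-0.12]
    - [0,0,-0.2]
    - [0,-0.1,-0.22]
    - [-0.05,-0.2,-0.22]
    - [-0.1,-0.3,-0.22]
    - [-0.15,-0.4,-0.22]
  dr:
    - [0,0,0]
    - [0,0,0]
    - [0,0,0]
    - [0,0,0]
    - [0,0,0]
    - [0,0,0]
    - [0,0,0]
    - [0,0,0]
    - [0,0,0]
    - [0,0,0]
  claw: [0.5,0.5,0.5,0.5,0.5,0.5,0.5,0.5,0.5,0.5]

```text
time_s: 33.4
tcp_pos: [0.4767, 0.1439, 0.3768]
eef_rot: [-180.0, 0.0, 10.4]
contact_force: [0.3, 0.7, -0.3]
gripper_width: 0.0438
gripper_force: 0.0
```

Call:
jog_arm:
  travel:
    - [-0.05,-0.12,0]
    - [-0.1,-0.24,0]
    - [-0.1,-0.36,0]
    - [-0.1,-0.45,0]
    - [-0.1,-0.5,0]
    - [-0.1,-0.5,0]
    - [-0.1,-0.5,0]
    - [-0.1,-0.5,0]
    - [-0.1,-0.5,0]
    - [-0.1,-0.5,0]
  dr:
    - [0,0,0]
    - [0,0,0]
    - [0,0,0]
    - [0,0,0]
    - [0,0,0]
    - [0,0,0]
    - [0,0,0]
    - [0,0,0]
    - [0,0,0]
    - [0,0,0]
  claw: [0.5,0.5,0.5,0.5,0.5,0.5,0.5,0.5,0.5,0.5]

```text
time_s: 34.65
tcp_pos: [0.3841, 0.379, 0.3774]
eef_rot: [-180.0, -0.0, 10.4]
contact_force: [0.4, -0.5, 0.5]
gripper_width: 0.044
gripper_force: 0.0
```

```bash
python3 - <<'E'
from h import *
def ang(I,P):
    m=(np.hypot(P[...,0]-W[0],P[...,1]-W[1])<.032)&(P[...,2]>.248)&(P[...,2]<.265)&(I.min(-1)>140)
    v=P[m][:,:2]-W[:2]; d=v.mean(0); return m.sum(),d,np.degrees(np.arctan2(d[1],d[0]))
s=st(); c=r.capture("top"); P=cloud(c)
print(s["tcp_pos"],ang(c["pixels"].astype(int),P))
old=cv2.imread("pics/top0.png"); print(ang(old[:,:,::-1].astype(int),P))
print([at_z(c,*t["at"],.085) for t in r.tip_of("tub_handle","top")[:1]])
a=cv2.resize(old[140:270,265:365],None,fx=4,fy=4,interpolation=2);b=cv2.resize(c["pixels"][140:270,265:365,::-1],None,fx=4,fy=4,interpolation=2)
cv2.imwrite("pics/cmp5.png",np.hstack([a,b]))
E
```

```text
rad 510.4 ang 119.9 Frad -0.6 Ftan 0.0 t 34.65
[0.38412168 0.37900888 0.3774225 ] (np.int64(52), array([0.00673386, 0.002134  ]), np.float64(17.583715233634425))
(np.int64(47), array([0.00649788, 0.00204989]), np.float64(17.50899794164698))
[array([ 0.49617435, -0.07956071,  0.085     ])]
```

View pics/cmp5.png

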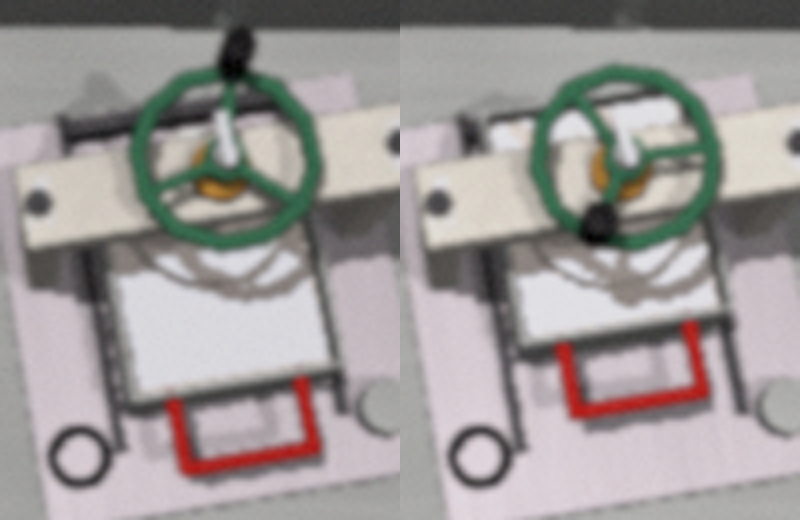

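The pointer, from (228,160) to (222,112) in both halves, is back at its starting direction, so the screw has made one full turn. The tub is home, and the gasket and weight have not moved. Handing in.

```bash
python3 -c "
from plant import r
print(r.close_job())"
```

```text
the job is handed in; nothing more can be done
None
```

I handed the job in at about 35 s: the tub is home against its stop, and the pointer is back at its starting direction after about one full turn of the screw (estimated within 7°). The gripper is clear of everything, but the hand-in returned no verdict, so I can't confirm it passed.

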